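Clear a sample rack jammed across the return chute

ROBOT

A 6-joint arm with a two-finger parallel gripper is mounted at the origin on the work surface. World frame = base frame: x ahead of the robot, y to its left, z up, the work surface at z = 0. Lengths are in m, angles in rad, forces in N, time in s.
With the tool pointing down it reaches from about 0.325 to 0.85 m from the base axis. Payload 15.5 kg.
Tool frame: the origin (TCP) lies on the centre line of the jaws, within the pads' length; the fingertips stand 19 mm ahead of it and the grasp point (between the pads) is the TCP (robot.tip_extent is the distance from the TCP to the fingertips, in m); z points along the fingers, y is the direction in which the jaws open and shut (so a half turn about z gives the same grasp; the last joint's range is limited). The gripper opens to 91 mm and grips with 3 to 60 N. Pads are 32 mm wide; open, the fingers measure 118 mm over their backs; the gripper's body (76 mm by 178 mm) begins 60 mm behind the grasp point.
Start: joints at [1.018, 0.494, 1.345, -0, 1.302, -0.096], TCP at [0.276, 0.561, 0.233] pointing down, gripper open.
Joint ranges: [-2.91, 2.91], [-0.82, 2.16], [0.22, 2.67], [-1.22, 4.37], [0.12, 2.79], [-3.08, 3.08]. Speed limits (rad/s): [1.89, 1.89, 2.57, 3.01, 3.01, 3.01].

INTERFACE

Orientations are given as a unit quaternion [x, y, z, w].
In Python, from plant import robot, viewer gives the robot as it stands.
- The arm moves only by the tool carry_out, never from a script. Its argument "commands" is a list of rows, each an object of numbers: "x", "y", "z": the shift along the tool's x, y, z in m; "rx", "ry", "rz": the turn, a rotation vector about the tool's x, y, z in degrees; "hand": the closure, from 0 (fully open) to 1 (shut). In form: [{"x": .., "y": .., "z": .., "rx": .., "ry": .., "rz": .., "hand": ..}, ...]. A call has 1 to 8 rows; each row is the pose to reach, as a shift and turn from the pose measured when the call began, along the tool's axes at that moment; what a row does not reach only later rows make up. A row lasts 1/8 s, in which the tool goes at most 62.5 mm and 10.7 degrees, less where a joint would pass 70% of its speed; a pose out of reach is approached as far as the arm can. A call with a gripper value outside its range is refused whole. The fingers move at their own pace and stop on an object; the grip force is fixed at half the most. Time passes only in rows, so rows that repeat a pose let the fingers close. It gives the time, the measured TCP pose, the force and the opening at its end, in the units of the state.
- robot.sense(): the state, without advancing time (a new reading comes with each control period).
- viewer.snapshot(name): name is "scene" or "side" or "wrist"; returns a dict with "color" (420x560x3 uint8, blue, green, red), "depth" (420x560 float32, m along the optical axis (not along the pixel's ray), 0 where there is no reading), "camera_matrix" (3x3 intrinsics, pixels), "R" (3x3) and "t" (3): a world point X has camera coordinates R X + t. Camera axes: x right, y down, z forward; pixel columns grow to the right and rows downward; lengths in m; the calibration is good to about 2 mm. A picture is of the moment at which its call begins.
- robot.job_done(): hands the job in, once; it reports no verdict.
The state is a dict: "clock": time; "joints": joint angles; "joint_vel": joint speeds; "tau": joint torques, N m; "tool_pos": TCP position; "tool_rot": TCP orientation; "ft_force": force on the tool from outside, world axes, zero at the start; "moment": the same for the moment, N m; "gripper_width": finger opening in m.
Only numpy, scipy, OpenCV 4.12 (cv2) and the standard library are available. Lean on these libraries where they do the work, as an engineer would, in place of code of your own. Each camera call takes 0.05 s, during which the arm holds its last target.

TASK

A yellow-marked sample rack has turned sideways and jammed across the narrowing chute, its ends caught under the chute's turned-in lips. Push it back up the chute without tipping it over, until it stands clear on the level landing at the top, then lift it out and set it down - do not drop it - upright in the teal bin marked yellow, in line with the yellow racks there. Leave the racks already in the bins as they stand.

Things in the scene. Friction and masses are not known exactly. Their poses are not given: they have to be found in the camera images.
- rack_jammed: jammed rack: grey, yellow top edges; a plain block outside, 26 mm thick (x), 116 long (y), 52 tall (z), about 75 g, slippery. Origin: centre of its underside. Starts across the slope, long side within 0.2 rad of the chute's y, square to the slope floor: its top leans to the outlet and would meet a vertical finger first. It stays where it is left; pushed below 20 mm above the floor it slides, higher it tips.
- chute: steel rack chute, fixed; origin on the bench under its centre line; x points uphill (away from the robot at yaw 0), y across, z up. Level landing: x 30 to 160 mm, floor 70 mm above the bench, 166 mm wide between rails 23 mm high, no lips. From x = 30 mm the floor falls 12 degrees towards -x to the outlet at x = -175 mm. Beyond x = 160 mm a 166 mm wide belt track end lies level with the landing.
- landing (a point): point on the landing floor, on the centre line, chute x = 90 mm, 70 mm above the bench; axes as the chute's. At the other end, below the outlet, lies an open tray 22 mm high with a green-edged rack that came through.
- slope_top (a point): top edge of the slope on the centre line (chute x = 30 mm, z = 70 mm); x points up along the slope floor, z square to it. Two guides, 58 mm high, stand on the slope: inner faces 150 mm apart at x = -10 mm, closing evenly to 46 mm at x = -150, parallel to x = -210. A 3 mm thick lip on top of each turns 17 mm inwards from x = -10 to -118 and 7 mm where parallel; between the lips the chute is open.
- bin_yellow: teal open bin marked yellow, fixed, 200 mm (x) x 146 mm (y) x 46 mm high, walls and floor 4 mm thick; origin under its centre on the bench. Two yellow racks stand in it with their long side along the bin's y, centred at bin x = 78 and 46 mm; the room from x = -96 to 33 mm is free.
- bin_blue: the same teal bin marked blue, with one blue rack in it at bin x = 78 mm; it and the yellow bin stand left and right of the chute, either way round
- rack_yellow1: grey five-place sample rack, 26 x 116 x 52 mm like the jammed one, yellow edges, standing in the yellow bin; origin at the centre of its underside
- rack_yellow2: grey five-place sample rack, 26 x 116 x 52 mm like the jammed one, yellow edges, standing in the yellow bin beside the other; origin at the centre of its underside
- rack_blue1: grey five-place sample rack, 26 x 116 x 52 mm like the jammed one, blue edges, standing in the blue bin; origin at the centre of its underside
Things that resemble listed ones, but are neither listed nor needed, are in the scene too. Leave any red look-alike of the rack_jammed alone.

How it is judged:
By the outcome, as a careful person would: the job done as asked, in the order asked, and still so for the second after the job is handed in, with the robot touching nothing.
It also fails if it takes over 56 s, if anything falls off the work surface, if the arm or the gripper's body presses on something with over 40 N, if the wrist force passes 120 N, or if a joint passes its speed limit or range.

## Working session

There is one attempt and no reset: what is moved stays moved. The work goes in short steps, Python scripts to look and compute and a tool call to move; the robot and the scene stay as the last step left them, time stands still between calls to the robot, and variables do not carry over. Pictures are saved under pics/ and viewed, and the job is handed in when it is done.

Besides the shell and the picture viewer there is one more tool, called after "Call:" as name([rows], argument=value, ...), one row to a line, values as JSON. carry_out: Moves the arm, as the interface text tells. Its arguments: {"type":"object","properties":{"commands":{"type":"array"}},"required":["commands"]}

```bash
ls; mkdir -p pics; python3 - <<'E'
from plant import robot, viewer
import cv2
for n in ("scene","side","wrist"):
    s=viewer.snapshot(n); cv2.imwrite(f"pics/{n}0.png",s["color"])
    print(n,s["camera_matrix"].tolist(),s["R"].tolist(),s["t"])
print(robot.sense())
E
```

```text
pics
scene [[526.1252450320777, 0.0, 281.8646240634212], [0.0, 526.1252450320777, 208.43023281279443], [0.0, 0.0, 1.0]] [[0.4032466908915308, 0.9150854978083163, 0.003261592545989925], [0.7680794908857005, -0.33652440521312166, -0.5447983300054415], [-0.49743944552658215, 0.22219328612012693, -0.8385607560799313]] [-0.26016729 -0.42802934  1.88427605]
side [[465.336228076181, 0.0, 277.9940382685111], [0.0, 465.336228076181, 201.46475860481235], [0.0, 0.0, 1.0]] [[0.8413054730671026, -0.5401545357586581, -0.02093271331402683], [-0.3188550249554229, -0.46461077961077596, -0.8261163940572438], [0.43650495306240844, 0.701690744536947, -0.5631105797116311]] [-0.50469054  0.25380072  0.91500826]
wrist [[345.25391449236946, 0.0, 278.212941355698], [0.0, 345.25391449236946, 213.68670452725854], [0.0, 0.0, 1.0]] [[0.4403593688395139, 0.897821074431569, -0.000971895986753952], [0.8718097868843219, -0.42734228266218144, 0.23942904782375565], [0.214549112717762, -0.1062821328146005, -0.970913377431994]] [-0.62361794 -0.02797094  0.38929432]
{'clock': 0.15, 'joints': array([ 1.01849638e+00,  4.94033210e-01,  1.34592352e+00, -2.59795339e-06,
        1.30251378e+00, -9.55157332e-02]), 'joint_vel': array([ 0.00205497, -0.00224346, -0.002375  ,  0.00024897, -0.00144306,
        0.00115368]), 'tau': array([ 1.32932619e-03, -8.79204082e+01, -3.82054782e+01,  7.08513753e-02,
        5.00711391e-02,  1.15414782e-04]), 'tool_pos': array([0.27554258, 0.56070907, 0.23250186]), 'tool_rot': array([ 2.26411319e-01,  9.74031684e-01, -4.16501915e-04, -1.38511985e-04]), 'ft_force': array([ 0.37195292, -0.96499304,  0.02899483]), 'moment': array([ 0.05870996, -0.0069248 , -0.00321284]), 'gripper_width': 0.09121953266435442}
```

View pics/scene0.png

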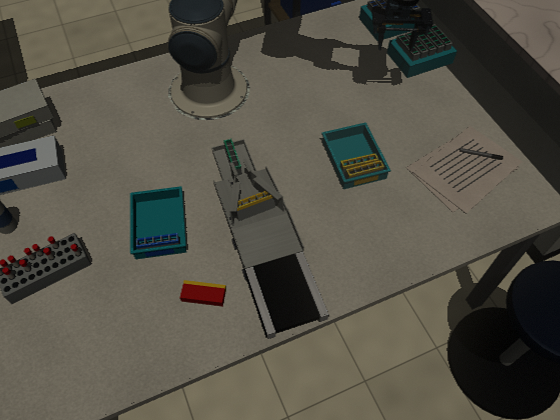

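View pics/side0.png

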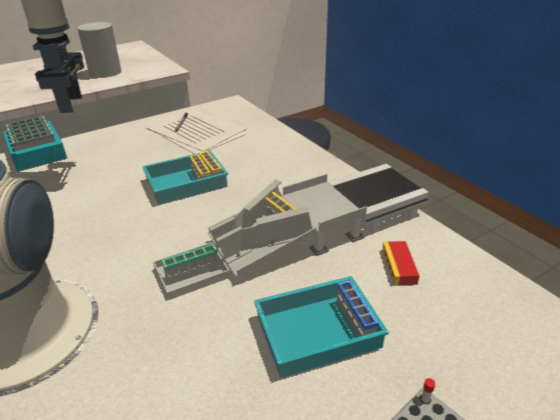

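View pics/wrist0.png

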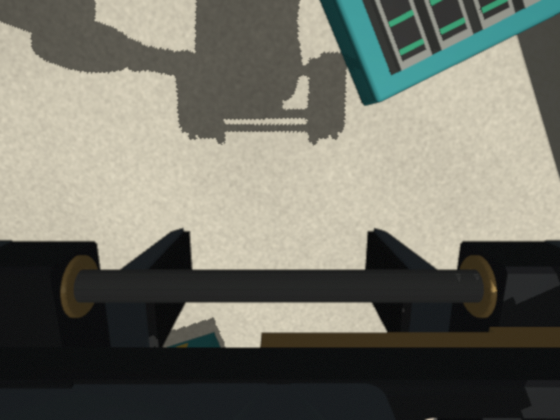

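The scene picture shows the chute at about (255,215), with the yellow-edged jammed rack across it at (255,200). The yellow bin is at (355,155), the blue bin at (158,222), and the red look-alike block at (203,293). I'll enlarge these and rectify.

```bash
cat > h.py <<'E'
from plant import robot, viewer
import cv2, numpy as np
def cloud(s):
    K=s["camera_matrix"];d=s["depth"];v,u=np.indices(d.shape)
    P=np.stack([(u-K[0,2])/K[0,0]*d,(v-K[1,2])/K[1,1]*d,d],-1)
    W=(P-s["t"])@s["R"]; W[d==0]=np.nan
    return W
def px(s,X):
    c=s["R"]@np.asarray(X,float)+s["t"];k=s["camera_matrix"]@c;return k[:2]/k[2]
def crop(s,u0,v0,w,h,f,name):
    cv2.imwrite("pics/"+name,cv2.resize(s["color"][v0:v0+h,u0:u0+w],None,fx=f,fy=f,interpolation=cv2.INTER_CUBIC))
def plane(s,u,v,z):
    K=s["camera_matrix"];r=s["R"].T@np.array([(u-K[0,2])/K[0,0],(v-K[1,2])/K[1,1],1]);o=-s["R"].T@s["t"]
    return o+r*(z-o[2])/r[2]
E
python3 - <<'E'
from h import *
s=viewer.snapshot("scene"); crop(s,200,120,140,150,4,"sc_chute.png"); crop(s,310,110,90,90,6,"sc_bin.png")
W=cloud(s); d=viewer.snapshot("side"); crop(d,140,140,200,150,4,"sd_chute.png");W2=cloud(d)
np.savez("c0.npz",W=W,W2=W2)
# teal mask
for nm,S,C in (("scene",s,W),("side",d,W2)):
    hsv=cv2.cvtColor(S["color"],cv2.COLOR_BGR2HSV)
    m=cv2.inRange(hsv,(80,120,40),(97,255,255))
    n,l,st,ce=cv2.connectedComponentsWithStats(m)
    for i in range(1,n):
        if st[i,4]>150:
            p=C[l==i]; p=p[p[:,2]>0.040][:, :2]
            if len(p)>20:
                r=cv2.minAreaRect(p.astype(np.float32)*1000); print(nm,ce[i],len(p),r)
E
```

```text
scene [420.08152174  54.22282609] 364 ((162.2384033203125, 777.0023193359375), (206.20095825195312, 155.49307250976562), 89.90071868896484)
scene [351.35064935 148.99512987] 387 ((491.77496337890625, 321.0714111328125), (156.12196350097656, 215.0575714111328), 83.26873016357422)
scene [158.60205449 218.47297901] 553 ((484.47723388671875, -327.7940979003906), (153.4037322998047, 214.78050231933594), 75.667236328125)
side [ 36.20034542 152.18393782] 639 ((157.63485717773438, 773.71630859375), (204.95925903320312, 147.3813018798828), 89.77996826171875)
side [172.32823366 178.57579972] 235 ((489.368408203125, 322.3468322753906), (158.14540100097656, 206.30030822753906), 82.00789642333984)
side [315.92659909 330.33327508] 1406 ((480.5885009765625, -326.205078125), (156.5245819091797, 208.9664764404297), 75.01399993896484)
```

View pics/sc_chute.png

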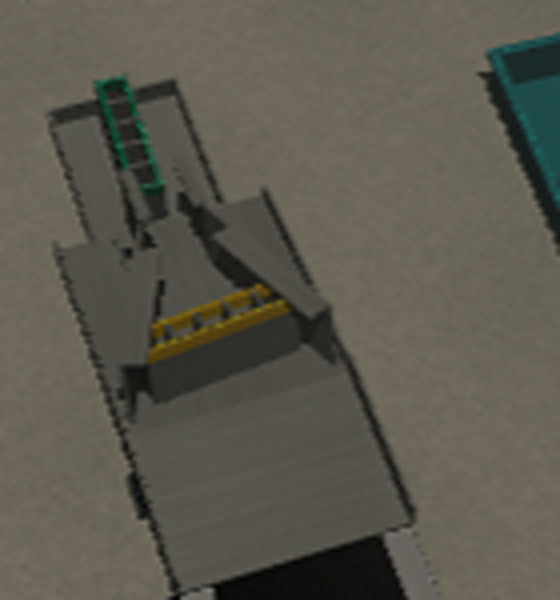

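View pics/sc_bin.png

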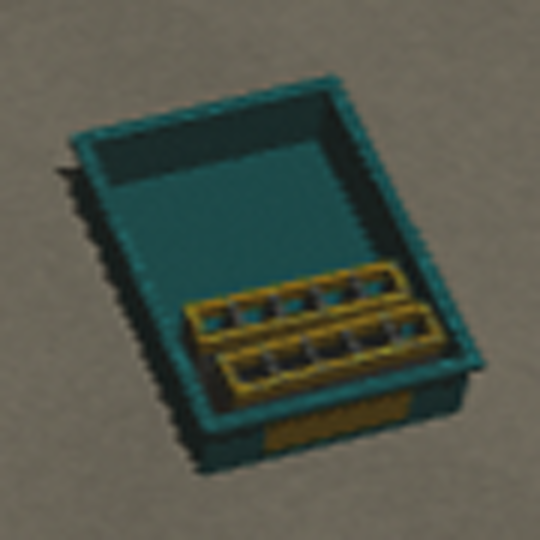

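View pics/sd_chute.png

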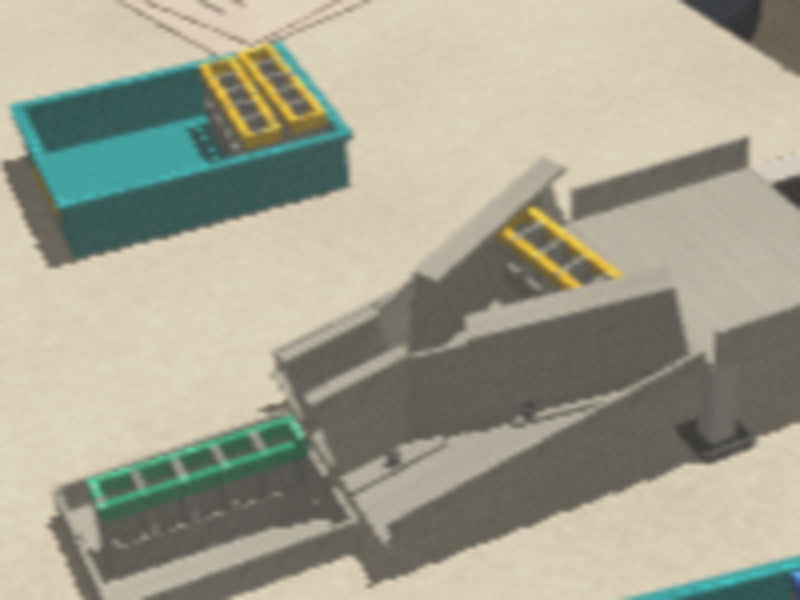

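Rectified top views of chute and bin will give the poses. The rack across the chute at scene (255,200) is grey with yellow edges between the guides, so it fits rack_jammed. The red block at (203,293) lies on the bench and is the decoy.

```bash
python3 - <<'E'
from h import *
s=viewer.snapshot("scene"); d=viewer.snapshot("side")
# rectified views at given z. world x -> up, y-> left ; 1mm/px
def rect(S,z,x0,x1,y0,y1,f):
    H,Wd=int((x1-x0)*1000*f),int((y1-y0)*1000*f)
    src=np.float32([px(S,[x,y,z]) for x,y in((x1,y1),(x1,y0),(x0,y0),(x0,y1))])
    dst=np.float32([[0,0],[Wd,0],[Wd,H],[0,H]])
    return cv2.warpPerspective(S["color"],cv2.getPerspectiveTransform(src,dst),(Wd,H),flags=cv2.INTER_CUBIC)
W=cloud(s);W2=cloud(d)
# Height map around chute from both
for nm,C in(("scene",W),("side",W2)):
    p=C.reshape(-1,3);p=p[np.isfinite(p).all(1)]
    q=p[(p[:,0]>.3)&(p[:,0]<.95)&(abs(p[:,1])<.2)]
    f=q[(abs(q[:,2]-.07)<.004)]; print(nm,"floor z med",np.median(f[:,2]),f.min(0),f.max(0))
    r=q[(abs(q[:,2]-.093)<.004)]; print("rail",len(r))
    g=q[q[:,2]>.1];print("high",len(g),g[:,2].max())
cv2.imwrite("pics/r07.png",rect(s,.07,.35,.85,-.2,.2,1.5))
cv2.imwrite("pics/rd07.png",rect(d,.07,.35,.85,-.2,.2,1.5))
cv2.imwrite("pics/bin52.png",np.hstack([rect(S,.046,.36,.62,.22,.42,2) for S in(s,d)]))
E
```

```text
scene floor z med 0.06915950738752269 [ 0.41467005 -0.1721624   0.06600083] [0.94998337 0.02750342 0.07399803]
rail 267
high 763 0.13262113548832205
side floor z med 0.07007126243246728 [ 0.40710799 -0.16948434  0.06601813] [0.9491064  0.02636155 0.07399338]
rail 669
high 1267 0.1310381399416951
```

View pics/r07.png

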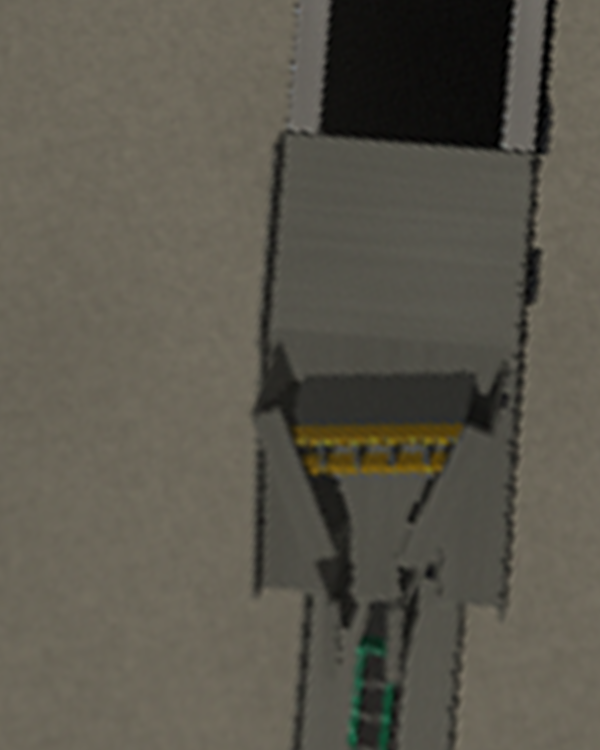

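View pics/bin52.png

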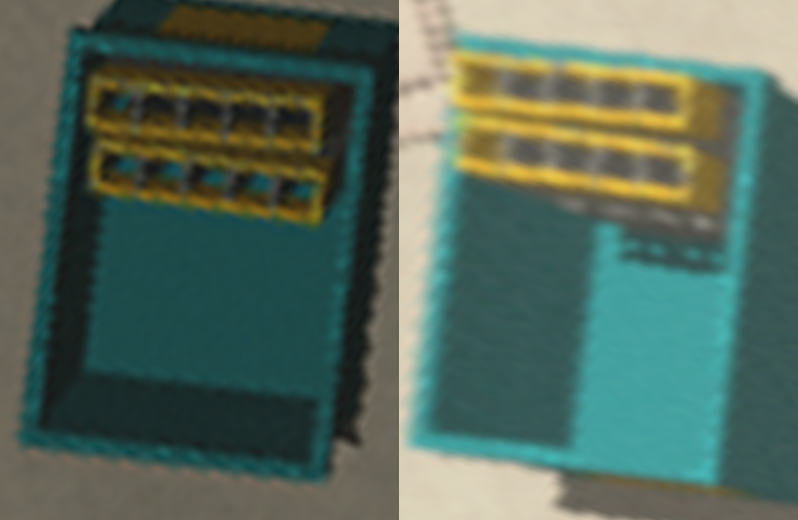

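```bash
cat >> h.py <<'E'
def rectT(S,O,ex,ey,x0,x1,y0,y1,f):
    "rectify plane O+ex*x+ey*y ; image up=+x, left=+y; f px/mm"
    H,Wd=int((x1-x0)*1000*f),int((y1-y0)*1000*f)
    src=np.float32([px(S,O+ex*x+ey*y) for x,y in((x1,y1),(x1,y0),(x0,y0),(x0,y1))])
    dst=np.float32([[0,0],[Wd,0],[Wd,H],[0,H]])
    return cv2.warpPerspective(S["color"],cv2.getPerspectiveTransform(src,dst),(Wd,H),flags=cv2.INTER_CUBIC)
def frame(c,yaw):
    return np.array([np.cos(yaw),np.sin(yaw),0]),np.array([-np.sin(yaw),np.cos(yaw),0])
E
python3 - <<'E'
from h import *
from scipy.optimize import least_squares
s=viewer.snapshot("scene"); d=viewer.snapshot("side")
# depth based: rail inner faces & landing floor, in rough chute frame
c=np.array([.5955,-.061]);yaw=-.075
ex,ey=frame(c,yaw)
for nm,S in(("scene",s),("side",d)):
    P=cloud(S).reshape(-1,3);P=P[np.isfinite(P).all(1)];q=P-np.array([*c,0])
    X=q@ex;Y=q@ey;Z=q[:,2]
    m=(X>.04)&(X<.15)&(Z>.078)&(Z<.1)&(abs(Y)<.1)
    for sg in(1,-1):
        k=m&(sg*Y>0)
        if k.sum()>5: print(nm,sg,k.sum(),"Y pct",np.percentile(Y[k],[2,25,50,75,98]).round(4),"slope",np.polyfit(X[k],Y[k],1).round(4))
    # slope floor plane fit between guides
    m=(X>-.14)&(X<.02)&(abs(Y)<.02)&(Z<.075)&(Z>.03)
    f=np.polyfit(X[m],Z[m],1);print("slope",f, "crease x",(.07-f[1])/f[0])
O=np.array([*c,.07])
cv2.imwrite("pics/land.png",np.hstack([rectT(S,O,ex,ey,-.02,.18,-.1,.1,2) for S in(s,d)]))
E
```

```text
scene 1 74 Y pct [0.0818 0.0828 0.0834 0.0844 0.0863] slope [-0.0063  0.0843]
scene -1 55 Y pct [-0.0865 -0.0859 -0.0853 -0.0842 -0.0568] slope [-0.0094 -0.0826]
slope [0.23142942 0.06515744] crease x 0.02092458134600294
side 1 219 Y pct [0.0831 0.0854 0.0868 0.0878 0.0906] slope [-0.0088  0.0875]
side -1 260 Y pct [-0.0853 -0.0836 -0.0825 -0.0815 -0.0788] slope [-0.0116 -0.0814]
slope [0.52653322 0.12372692] crease x -0.10203899270928588
```

View pics/land.png

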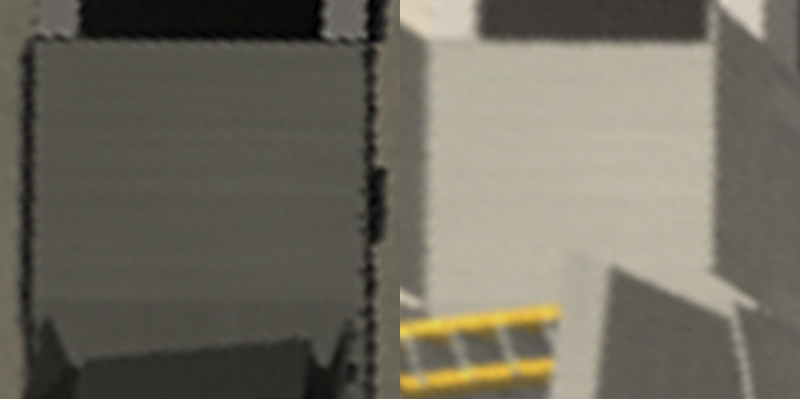

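```bash
cat >> h.py <<'E'
CH=np.array([.5955,-.0605,0]);CY=-.080
cx,cy=frame(CH,CY);cz=np.array([0,0,1.])
A=np.radians(12);sx=np.cos(A)*cx+np.sin(A)*cz;sn=-np.sin(A)*cx+np.cos(A)*cz
ST=CH+.03*cx+.07*cz
E
python3 - <<'E'
from h import *
s=viewer.snapshot("scene"); d=viewer.snapshot("side")
cv2.imwrite("pics/slope52.png",np.hstack([rectT(S,ST+.052*sn,sx,cy,-.19,.03,-.09,.09,2.2) for S in(s,d)]))
E
```

```text
(no output)
```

View pics/slope52.png

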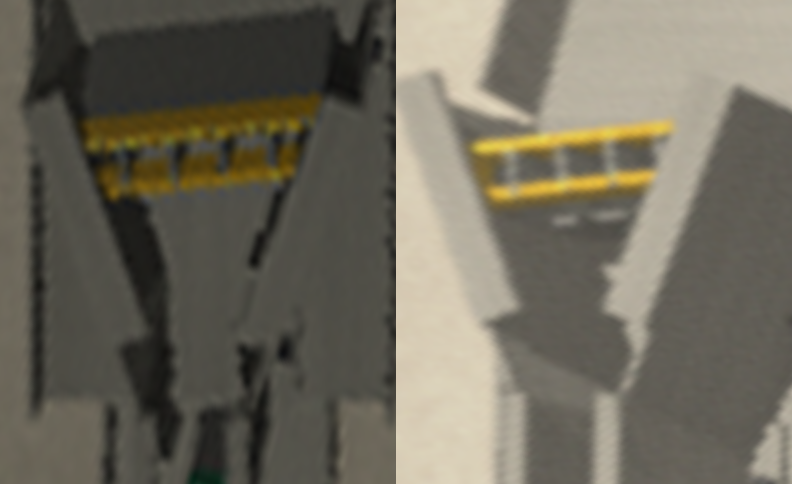

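Chute: origin about (0.5955, -0.0605), yaw -0.080. Rack: slope x about -42 mm, yaw about +0.115 relative to the chute, read from edges at (85..320, 145..118) and (110..295, 198..175). Next is a helper that turns target poses into move numbers. I'll push with the fingers leaning 16°, tip leading and low.

```bash
cat >> h.py <<'E'
from scipy.spatial.transform import Rotation as Ro
def toolR(yaw_y,lean=0.,axis=None):
    "tool y at world yaw; z down then leaned so tip goes toward -x_tool by lean (rad)"
    y=np.array([np.cos(yaw_y),np.sin(yaw_y),0]);z=np.array([0,0,-1.]);x=np.cross(y,z)
    zz=np.cos(lean)*z-np.sin(lean)*x;xx=np.cross(y,zz)
    return np.stack([xx,y,zz],1)
def rel(R,p):
    st=robot.sense();R0=Ro.from_quat(st["tool_rot"]).as_matrix()
    sh=R0.T@(p-st["tool_pos"])*1000;rv=np.degrees(Ro.from_matrix(R0.T@R).as_rotvec())
    print("mm",sh.round(1),"deg",rv.round(1),"| tcp",st["tool_pos"].round(4),"clk",round(st["clock"],2),"F",st["ft_force"].round(1),"w",round(st["gripper_width"],4))
def pushpose(sxpos,y,h,ryaw,lean=np.radians(16),level=False):
    "uphill tip edge of fingers at slope/landing coordinate, h above floor"
    R=toolR(np.pi/2+CY+ryaw,lean)
    q=(CH+sxpos*cx+y*cy+(.07+h)*cz) if level else (ST+sxpos*sx+y*cy+h*sn)
    return R,q+.016*R[:,0]-.019*R[:,2]
E
python3 - <<'E'
from h import *
R,p=pushpose(-.068,0,.008,.115); print(p,R)
rel(R,p+np.array([0,0,.11])); rel(R,p)
E
```

```text
[ 0.5368401  -0.05817053  0.07754096] [[-0.96067298 -0.03499285  0.27546855]
 [-0.03363729  0.99938756  0.00964534]
 [-0.27563736  0.         -0.9612617 ]]
mm [-507.5 -440.4   45.4] deg [ -3.9 -15.7 -28. ] | tcp [0.2757 0.5609 0.2329] clk 0.55 F [ 0.3  0.5 -0.2] w 0.0911
mm [-507.5 -440.4  155.4] deg [ -3.9 -15.7 -28. ] | tcp [0.2757 0.5609 0.2329] clk 0.55 F [ 0.3  0.5 -0.2] w 0.0911
```

Call:
carry_out([
  {"x": -0.25, "y": -0.22, "z": 0.02, "rx": -2, "ry": -8, "rz": -14, "hand": 0.87},
  {"x": -0.25, "y": -0.22, "z": 0.02, "rx": -2, "ry": -8, "rz": -14, "hand": 0.87},
  {"x": -0.25, "y": -0.22, "z": 0.02, "rx": -2, "ry": -8, "rz": -14, "hand": 0.87},
  {"x": -0.25, "y": -0.22, "z": 0.02, "rx": -2, "ry": -8, "rz": -14, "hand": 0.87},
  {"x": -0.507, "y": -0.44, "z": 0.04, "rx": -3.9, "ry": -15.7, "rz": -28, "hand": 0.87},
  {"x": -0.507, "y": -0.44, "z": 0.04, "rx": -3.9, "ry": -15.7, "rz": -28, "hand": 0.87},
  {"x": -0.507, "y": -0.44, "z": 0.04, "rx": -3.9, "ry": -15.7, "rz": -28, "hand": 0.87},
  {"x": -0.507, "y": -0.44, "z": 0.04, "rx": -3.9, "ry": -15.7, "rz": -28, "hand": 0.87},
])

```text
clock: 1.55
tool_pos: [0.4696, 0.0989, 0.2035]
tool_rot: [-0.018, 0.99, 0.002, 0.14]
ft_force: [0.8, 1.8, -0.3]
gripper_width: 0.014
```

```bash
python3 - <<'E'
from h import *
R,p=pushpose(-.068,0,.008,.115)
rel(R,p+np.array([0,0,.08]))
E
```

```text
mm [ -46.4 -159.4   61.3] deg [-0.   0.1  0. ] | tcp [0.4696 0.0989 0.2035] clk 1.55 F [ 0.8  1.8 -0.3] w 0.014
```

Call:
carry_out([
  {"x": -0.02, "y": -0.06, "z": 0.01, "hand": 0.87},
  {"x": -0.04, "y": -0.12, "z": 0.015, "hand": 0.87},
  {"x": -0.046, "y": -0.159, "z": 0.03, "hand": 0.87},
  {"x": -0.046, "y": -0.159, "z": 0.05, "hand": 0.87},
  {"x": -0.046, "y": -0.159, "z": 0.05, "hand": 0.87},
])

```text
$.commands[0]: bad value
```

```bash
python3 - <<'E'
from h import *
R,p=pushpose(-.068,0,.008,.115)
rel(R,p)
s=viewer.snapshot("scene"); d=viewer.snapshot("side")
a=cv2.resize(s["color"][130:250,200:340],(560,480),interpolation=2); crop(s,190,120,140,130,4,"ins_s.png");crop(d,190,110,180,150,4,"ins_d.png")
E
```

```text
mm [ -24.2 -159.3  138.2] deg [-0.   0.1  0. ] | tcp [0.4696 0.0989 0.2035] clk 1.55 F [ 0.8  1.8 -0.3] w 0.014
```

View pics/ins_s.png

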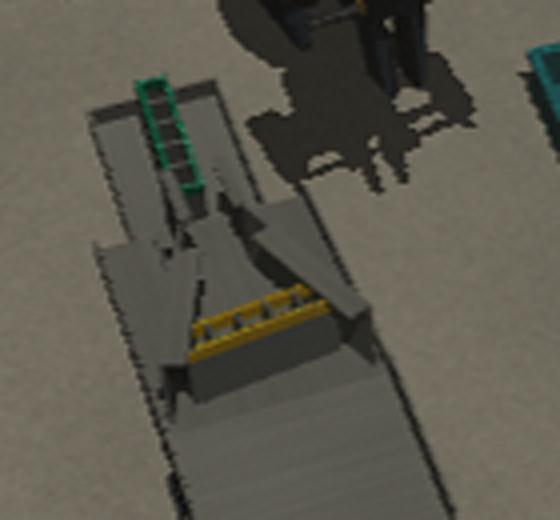

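View pics/ins_d.png

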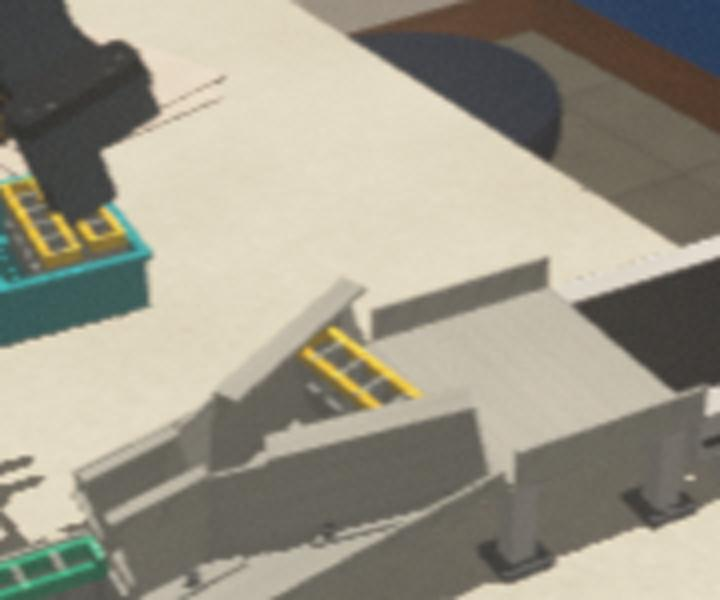

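The move was refused because the rows need every key. The pictures show the rack untouched at crop (260,325) and the fingers still left of the chute. I'll repeat with full rows.

Call:
carry_out([
  {"x": -0.02, "y": -0.06, "z": 0.01, "rx": 0, "ry": 0, "rz": 0, "hand": 0.87},
  {"x": -0.04, "y": -0.12, "z": 0.015, "rx": 0, "ry": 0, "rz": 0, "hand": 0.87},
  {"x": -0.044, "y": -0.159, "z": 0.03, "rx": 0, "ry": 0, "rz": 0, "hand": 0.87},
  {"x": -0.044, "y": -0.159, "z": 0.055, "rx": 0, "ry": 0, "rz": 0, "hand": 0.87},
  {"x": -0.044, "y": -0.159, "z": 0.055, "rx": 0, "ry": 0, "rz": 0, "hand": 0.87},
])

```text
clock: 2.28
tool_pos: [0.5328, -0.0619, 0.1617]
tool_rot: [-0.014, 0.99, 0.002, 0.139]
ft_force: [0.2, 0.2, 0.6]
gripper_width: 0.012
```

```bash
python3 - <<'E'
from h import *
R,p=pushpose(-.068,0,.008,.115)
rel(R,p)
s=viewer.snapshot("scene"); d=viewer.snapshot("side")
crop(s,190,120,140,130,4,"ins_s.png");crop(d,190,110,180,150,4,"ins_d.png")
E
```

```text
mm [19.1  3.6 82.1] deg [-0.1 -0.1 -0.4] | tcp [ 0.5328 -0.0619  0.1617] clk 2.27 F [0.2 0.2 0.6] w 0.012
```

View pics/ins_s.png

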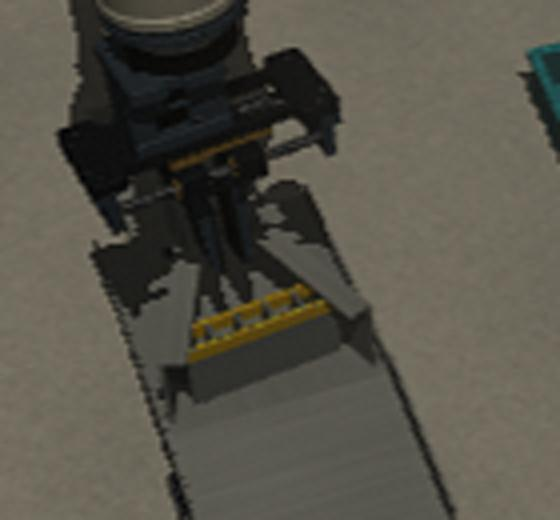

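View pics/ins_d.png

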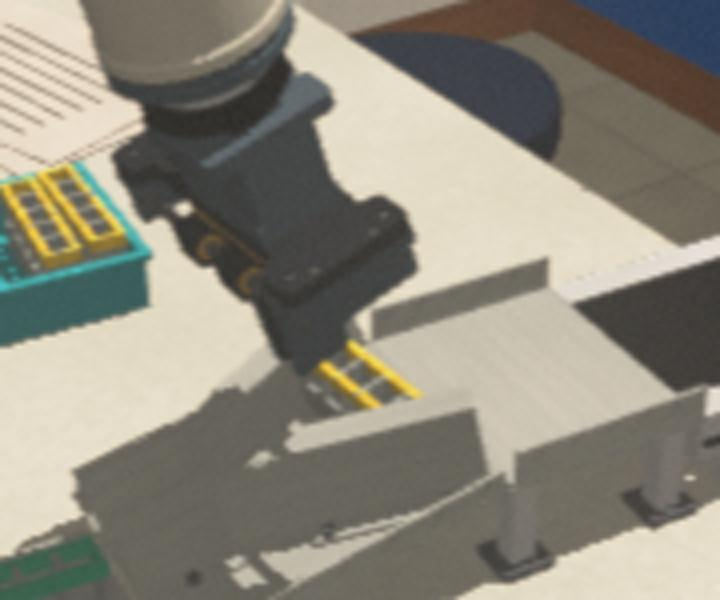

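The fingers hang above the gap, with tips at scene crop (215,265) and (250,250), and the rack is untouched. Backing off, then descending along the finger axis.

Call:
carry_out([
  {"x": 0.019, "y": 0.0035, "z": 0, "rx": 0, "ry": 0, "rz": 0, "hand": 0.87},
  {"x": 0.02, "y": 0.0035, "z": 0.02, "rx": 0, "ry": 0, "rz": 0, "hand": 0.87},
  {"x": 0.02, "y": 0.0035, "z": 0.04, "rx": 0, "ry": 0, "rz": 0, "hand": 0.87},
  {"x": 0.02, "y": 0.0035, "z": 0.06, "rx": 0, "ry": 0, "rz": 0, "hand": 0.87},
  {"x": 0.02, "y": 0.0035, "z": 0.075, "rx": 0, "ry": 0, "rz": 0, "hand": 0.87},
  {"x": 0.02, "y": 0.0035, "z": 0.079, "rx": 0, "ry": 0, "rz": 0, "hand": 0.87},
  {"x": 0.02, "y": 0.0035, "z": 0.079, "rx": 0, "ry": 0, "rz": 0, "hand": 0.87},
])

```text
clock: 3.25
tool_pos: [0.5369, -0.0563, 0.083]
tool_rot: [-0.015, 0.99, 0.002, 0.141]
ft_force: [7.8, 13.8, -1.6]
gripper_width: 0.0118
```

```bash
python3 - <<'E'
from h import *
for x in(-.068,-.058,-.05,-.03):
    R,p=pushpose(x,0,.008,.115); rel(R,p)
s=viewer.snapshot("scene"); d=viewer.snapshot("side")
crop(s,190,120,140,130,4,"ins_s.png");crop(d,190,110,180,150,4,"ins_d.png")
E
```

```text
mm [ 1.7 -1.9  5.2] deg [-0.1  0.2 -0.2] | tcp [ 0.5369 -0.0563  0.083 ] clk 3.25 F [ 7.8 13.8 -1.6] w 0.0118
mm [-8.2 -2.9  6. ] deg [-0.1  0.2 -0.2] | tcp [ 0.5369 -0.0563  0.083 ] clk 3.25 F [ 7.8 13.8 -1.6] w 0.0118
mm [-16.2  -3.8   6.5] deg [-0.1  0.2 -0.2] | tcp [ 0.5369 -0.0563  0.083 ] clk 3.25 F [ 7.8 13.8 -1.6] w 0.0118
mm [-36.  -6.   8.] deg [-0.1  0.2 -0.2] | tcp [ 0.5369 -0.0563  0.083 ] clk 3.25 F [ 7.8 13.8 -1.6] w 0.0118
```

View pics/ins_s.png

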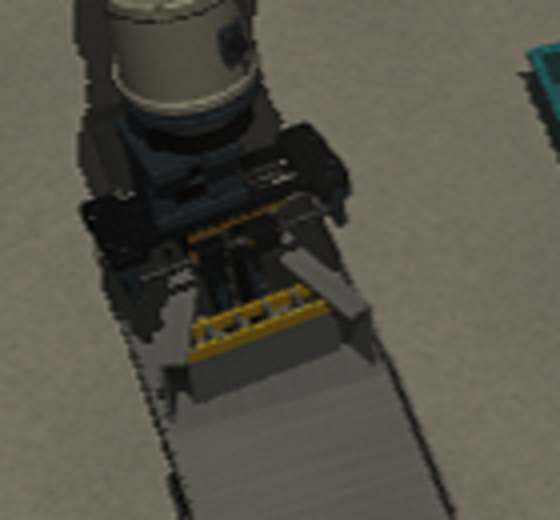

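View pics/ins_d.png

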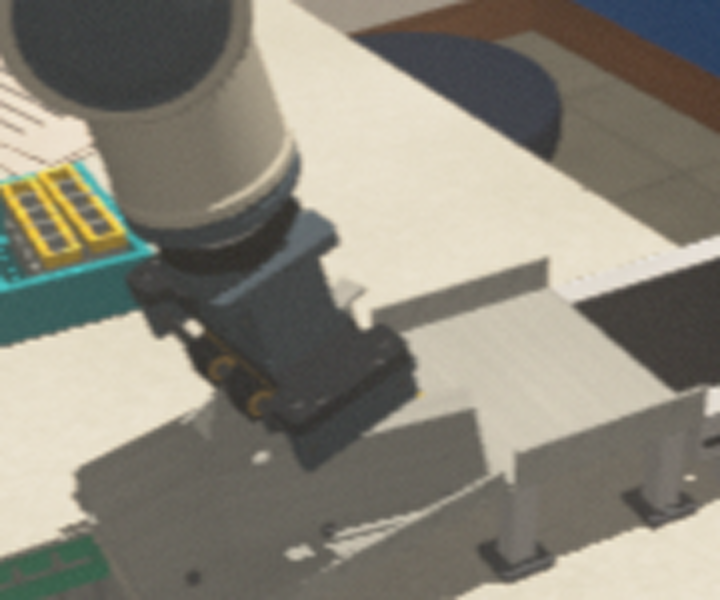

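The fingers are down beside the rack. A side force of about 14 N in +y shows the right lip touching a finger, so I'll narrow the jaws and move uphill a little.

Call:
carry_out([
  {"x": -0.002, "y": 0, "z": 0, "rx": 0, "ry": 0, "rz": 0, "hand": 0.97},
  {"x": -0.004, "y": 0, "z": 0.002, "rx": 0, "ry": 0, "rz": 0, "hand": 0.97},
  {"x": -0.005, "y": 0, "z": 0.004, "rx": 0, "ry": 0, "rz": 0, "hand": 0.97},
])

```text
clock: 3.72
tool_pos: [0.5431, -0.0559, 0.081]
tool_rot: [-0.016, 0.99, 0.002, 0.141]
ft_force: [0.3, -0.3, -1.1]
gripper_width: 0.0026
```

```bash
python3 - <<'E'
from h import *
for x in(-.068,-.058,-.05,-.03):
    R,p=pushpose(x,0,.008,.115); rel(R,p)
E
```

```text
mm [ 7.1 -2.   1.6] deg [-0.1  0.2 -0.2] | tcp [ 0.5431 -0.0559  0.081 ] clk 3.73 F [ 0.3 -0.3 -1.1] w 0.0026
mm [-2.9 -3.1  2.3] deg [-0.1  0.2 -0.2] | tcp [ 0.5431 -0.0559  0.081 ] clk 3.73 F [ 0.3 -0.3 -1.1] w 0.0026
mm [-10.8  -4.    2.9] deg [-0.1  0.2 -0.2] | tcp [ 0.5431 -0.0559  0.081 ] clk 3.73 F [ 0.3 -0.3 -1.1] w 0.0026
mm [-30.6  -6.2   4.3] deg [-0.1  0.2 -0.2] | tcp [ 0.5431 -0.0559  0.081 ] clk 3.73 F [ 0.3 -0.3 -1.1] w 0.0026
```

Call:
carry_out([
  {"x": -0.005, "y": -0.002, "z": 0.0025, "rx": 0, "ry": 0, "rz": 0, "hand": 0.97},
  {"x": -0.01, "y": -0.003, "z": 0.003, "rx": 0, "ry": 0, "rz": 0, "hand": 0.97},
  {"x": -0.015, "y": -0.0035, "z": 0.0033, "rx": 0, "ry": 0, "rz": 0, "hand": 0.97},
  {"x": -0.02, "y": -0.004, "z": 0.0036, "rx": 0, "ry": 0, "rz": 0, "hand": 0.97},
  {"x": -0.025, "y": -0.0045, "z": 0.004, "rx": 0, "ry": 0, "rz": 0, "hand": 0.97},
])

```text
clock: 4.35
tool_pos: [0.5687, -0.0596, 0.0843]
tool_rot: [-0.016, 0.99, 0.002, 0.141]
ft_force: [-0.4, -0.4, -0.3]
gripper_width: 0.0026
```

```bash
python3 - <<'E'
from h import *
for x in(-.04,-.03,-.02,0):
    R,p=pushpose(x,0,.008,.115); rel(R,p)
s=viewer.snapshot("scene"); d=viewer.snapshot("side")
crop(s,190,120,140,130,4,"p_s.png");crop(d,190,110,180,150,4,"p_d.png")
cv2.imwrite("pics/p_r.png",np.hstack([rectT(S,ST+.052*sn,sx,cy,-.12,.1,-.09,.09,2.2) for S in(s,d)]))
E
```

```text
mm [ 4.7 -0.6 -0.4] deg [-0.1  0.3 -0.2] | tcp [ 0.5687 -0.0596  0.0843] clk 4.35 F [-0.4 -0.4 -0.3] w 0.0026
mm [-5.2 -1.7  0.3] deg [-0.1  0.3 -0.2] | tcp [ 0.5687 -0.0596  0.0843] clk 4.35 F [-0.4 -0.4 -0.3] w 0.0026
mm [-15.1  -2.7   1.1] deg [-0.1  0.3 -0.2] | tcp [ 0.5687 -0.0596  0.0843] clk 4.35 F [-0.4 -0.4 -0.3] w 0.0026
mm [-35.   -4.9   2.5] deg [-0.1  0.3 -0.2] | tcp [ 0.5687 -0.0596  0.0843] clk 4.35 F [-0.4 -0.4 -0.3] w 0.0026
```

View pics/p_r.png

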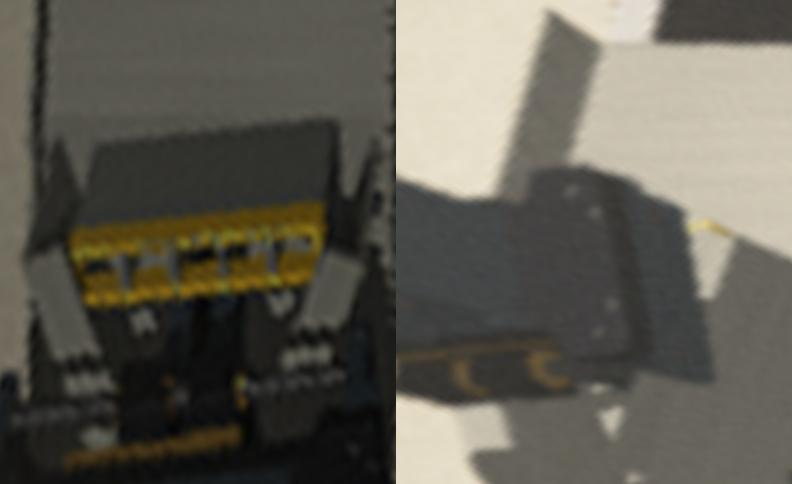

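View pics/p_d.png

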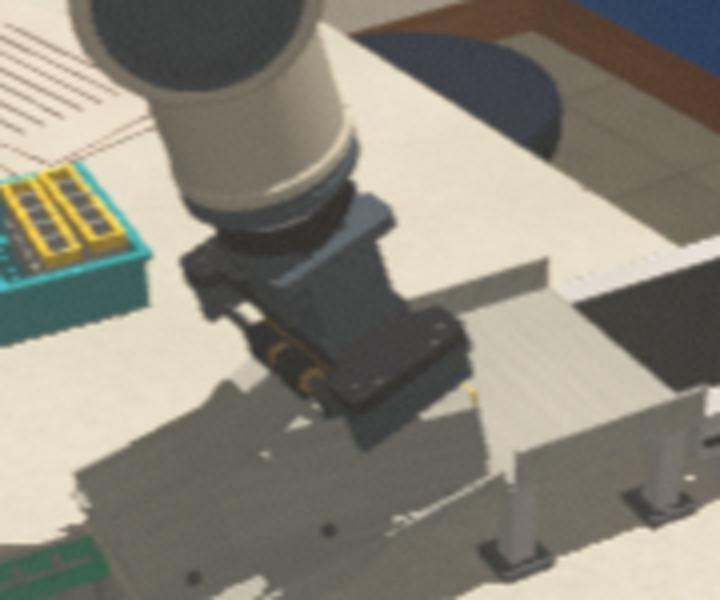

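The rack has moved up about 20 mm and is upright, with its top centre at about (198,268). Continuing, with the jaws widening and the yaw easing to zero.

```bash
python3 - <<'E'
from h import *
for x,yw in((-.03,.10),(-.02,.06),(-.01,.03),(0,0)):
    R,p=pushpose(x,0,.008,yw); rel(R,p)
E
```

```text
mm [-4.8 -1.2  0.4] deg [0.1 0.3 0.7] | tcp [ 0.5691 -0.0597  0.0844] clk 4.45 F [ 0.1 -0.4 -0.2] w 0.0027
mm [-14.8  -1.5   1.1] deg [0.7 0.3 2.9] | tcp [ 0.5691 -0.0597  0.0844] clk 4.45 F [ 0.1 -0.4 -0.2] w 0.0027
mm [-24.7  -2.    1.8] deg [1.2 0.3 4.5] | tcp [ 0.5691 -0.0597  0.0844] clk 4.45 F [ 0.1 -0.4 -0.2] w 0.0027
mm [-34.7  -2.5   2.6] deg [1.7 0.3 6.2] | tcp [ 0.5691 -0.0597  0.0844] clk 4.45 F [ 0.1 -0.4 -0.2] w 0.0027
```

Call:
carry_out([
  {"x": -0.005, "y": -0.001, "z": 0.0004, "rx": 0, "ry": 0, "rz": 0, "hand": 0.9},
  {"x": -0.01, "y": -0.0013, "z": 0.0008, "rx": 0.4, "ry": 0, "rz": 1.5, "hand": 0.8},
  {"x": -0.015, "y": -0.0015, "z": 0.0011, "rx": 0.7, "ry": 0.3, "rz": 2.9, "hand": 0.7},
  {"x": -0.02, "y": -0.0018, "z": 0.0015, "rx": 1, "ry": 0.3, "rz": 3.8, "hand": 0.7},
  {"x": -0.025, "y": -0.002, "z": 0.0018, "rx": 1.2, "ry": 0.3, "rz": 4.6, "hand": 0.7},
  {"x": -0.03, "y": -0.0023, "z": 0.0022, "rx": 1.5, "ry": 0.3, "rz": 5.4, "hand": 0.7},
  {"x": -0.035, "y": -0.0025, "z": 0.0026, "rx": 1.7, "ry": 0.3, "rz": 6.2, "hand": 0.7},
  {"x": -0.035, "y": -0.0025, "z": 0.0026, "rx": 1.7, "ry": 0.3, "rz": 6.2, "hand": 0.7},
])

```text
clock: 5.45
tool_pos: [0.604, -0.0611, 0.0919]
tool_rot: [0.04, 0.989, -0.006, 0.139]
ft_force: [0.5, -0.0, -0.5]
gripper_width: 0.0274
```

```bash
python3 - <<'E'
from h import *
for x,h in((.05,.010),(.072,.01),):
    R,p=pushpose(x,0,h,0,level=True); rel(R,p)
R,p=pushpose(0,0,.008,0);rel(R,p)
s=viewer.snapshot("scene"); d=viewer.snapshot("side")
crop(s,190,120,140,130,4,"p_s.png");crop(d,190,110,180,150,4,"p_d.png")
cv2.imwrite("pics/p_r.png",np.hstack([rectT(S,ST+.052*sn,sx,cy,-.08,.14,-.09,.09,2.2) for S in(s,d)]))
E
```

```text
mm [-20.6  -0.1   3.9] deg [-0.  0. -0.] | tcp [ 0.604  -0.0611  0.0919] clk 5.45 F [ 0.5 -0.  -0.5] w 0.0274
mm [-41.8  -0.    9.9] deg [-0.  0. -0.] | tcp [ 0.604  -0.0611  0.0919] clk 5.45 F [ 0.5 -0.  -0.5] w 0.0274
mm [ 0.8 -0.1 -0. ] deg [-0.  0. -0.] | tcp [ 0.604  -0.0611  0.0919] clk 5.45 F [ 0.5 -0.  -0.5] w 0.0274
```

View pics/p_r.png

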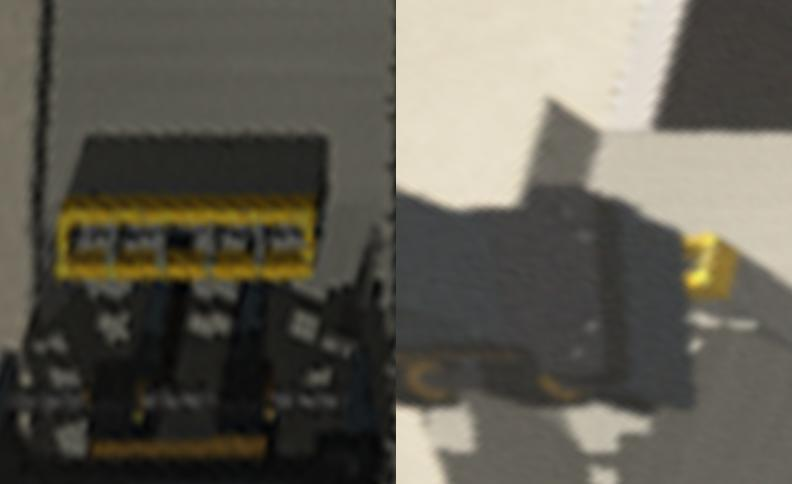

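View pics/p_d.png

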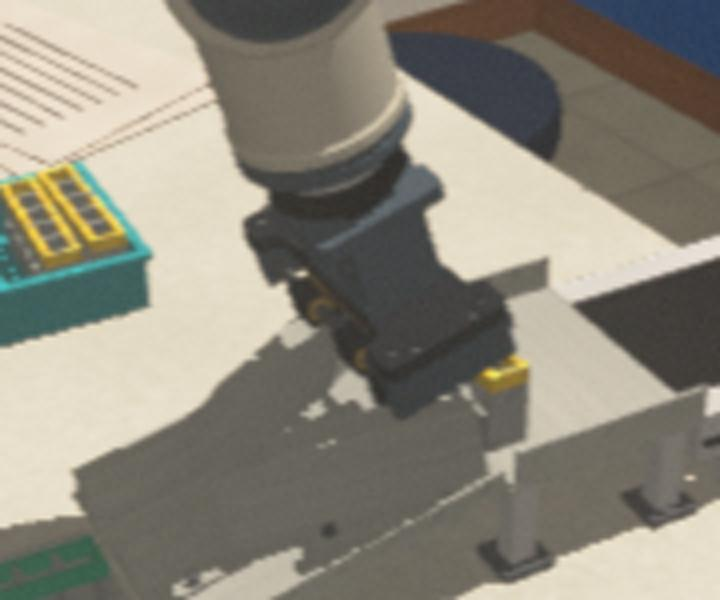

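The rack is now straight at the crease, spanning (55..315, 205..278), and upright. Pushing onto the landing.

Call:
carry_out([
  {"x": -0.005, "y": 0, "z": -0.001, "rx": 0, "ry": 0, "rz": 0, "hand": 0.7},
  {"x": -0.011, "y": 0, "z": 0.001, "rx": 0, "ry": 0, "rz": 0, "hand": 0.7},
  {"x": -0.017, "y": 0, "z": 0.003, "rx": 0, "ry": 0, "rz": 0, "hand": 0.7},
  {"x": -0.023, "y": 0, "z": 0.0045, "rx": 0, "ry": 0, "rz": 0, "hand": 0.7},
  {"x": -0.029, "y": 0, "z": 0.0062, "rx": 0, "ry": 0, "rz": 0, "hand": 0.7},
  {"x": -0.035, "y": 0, "z": 0.008, "rx": 0, "ry": 0, "rz": 0, "hand": 0.7},
  {"x": -0.04, "y": 0, "z": 0.0093, "rx": 0, "ry": 0, "rz": 0, "hand": 0.7},
  {"x": -0.044, "y": 0, "z": 0.0105, "rx": 0, "ry": 0, "rz": 0, "hand": 0.7},
])

```text
clock: 6.55
tool_pos: [0.6487, -0.0647, 0.0937]
tool_rot: [0.04, 0.989, -0.005, 0.139]
ft_force: [0.0, 0.1, -0.8]
gripper_width: 0.0275
```

```bash
python3 - <<'E'
from h import *
R,p=pushpose(.076,0,.01,0,level=True); rel(R,p)
s=viewer.snapshot("scene"); d=viewer.snapshot("side")
cv2.imwrite("pics/p_r.png",np.hstack([rectT(S,CH+.122*cz,cx,cy,-.02,.18,-.09,.09,2.2) for S in(s,d)]))
crop(d,190,110,180,150,4,"p_d.png")
E
```

```text
mm [-1.9 -0.   0.4] deg [ 0. -0. -0.] | tcp [ 0.6487 -0.0647  0.0937] clk 6.55 F [ 0.   0.1 -0.8] w 0.0275
```

View pics/p_r.png

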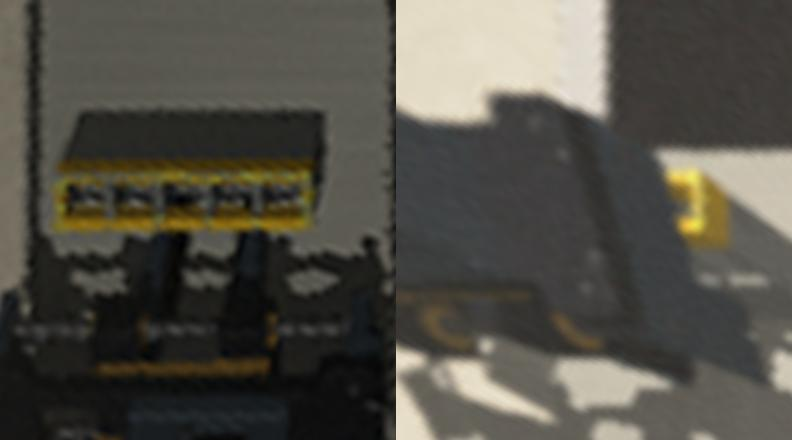

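View pics/p_d.png

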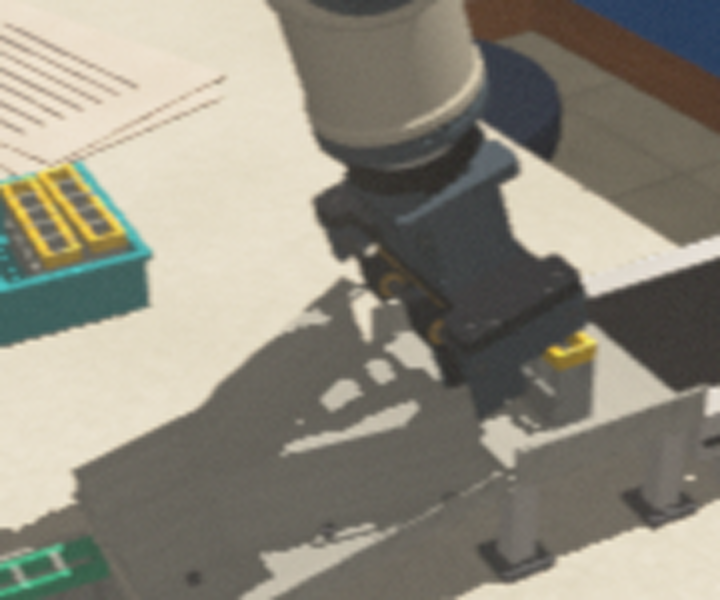

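Rack is clear on the landing: top centre at chute x about 88 mm, y about +6 mm, straight and upright. Retreating, then turning for the grasp.

Call:
carry_out([
  {"x": 0.012, "y": 0, "z": 0, "rx": 0, "ry": 0, "rz": 0, "hand": 0.7},
  {"x": 0.014, "y": 0, "z": -0.04, "rx": 0, "ry": 0, "rz": 0, "hand": 0.7},
  {"x": 0.014, "y": 0, "z": -0.09, "rx": 0, "ry": 0, "rz": 0, "hand": 0.7},
  {"x": 0.014, "y": 0, "z": -0.15, "rx": 0, "ry": 0, "rz": 0, "hand": 0.5},
  {"x": 0.014, "y": 0, "z": -0.15, "rx": 0, "ry": 8, "rz": 0, "hand": 0.3},
  {"x": 0.014, "y": 0, "z": -0.15, "rx": 0, "ry": 16, "rz": 0, "hand": 0.3},
  {"x": 0.014, "y": 0, "z": -0.15, "rx": 0, "ry": 16, "rz": 0, "hand": 0.3},
])

```text
clock: 7.52
tool_pos: [0.5951, -0.0605, 0.2335]
tool_rot: [0.04, 0.999, 0.0, 0.0]
ft_force: [0.9, -1.0, -0.9]
gripper_width: 0.0631
```

```bash
python3 - <<'E'
from h import *
R=toolR(CY); rel(R,CH+.088*cx+.0066*cy+.24*cz); print(robot.sense()["joints"].round(2))
s=viewer.snapshot("scene"); d=viewer.snapshot("side")
cv2.imwrite("pics/p_r.png",np.hstack([rectT(S,CH+.122*cz,cx,cy,-.02,.18,-.09,.09,2.2) for S in(s,d)]))
E
```

```text
mm [-88.4   6.6  -6.5] deg [ 0.  0. 90.] | tcp [ 0.5951 -0.0605  0.2335] clk 7.53 F [ 0.9 -1.  -0.9] w 0.0631
[-0.2   0.45  1.41  0.    1.27 -1.69]
```

View pics/p_r.png

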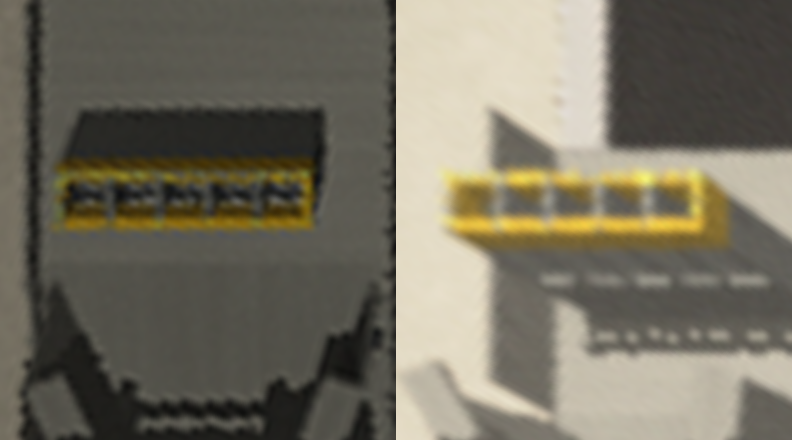

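The rack stands on the landing, top face (57..313, 170..228), free of everything.

Call:
carry_out([
  {"x": -0.02, "y": 0.002, "z": 0, "rx": 0, "ry": 0, "rz": 10.5, "hand": 0.3},
  {"x": -0.04, "y": 0.004, "z": 0, "rx": 0, "ry": 0, "rz": 21, "hand": 0.3},
  {"x": -0.06, "y": 0.007, "z": 0, "rx": 0, "ry": 0, "rz": 31.5, "hand": 0.3},
  {"x": -0.08, "y": 0.007, "z": 0, "rx": 0, "ry": 0, "rz": 42, "hand": 0.3},
  {"x": -0.089, "y": 0.0075, "z": 0, "rx": 0, "ry": 0, "rz": 52.5, "hand": 0.3},
  {"x": -0.089, "y": 0.0075, "z": 0, "rx": 0, "ry": 0, "rz": 63, "hand": 0.3},
  {"x": -0.089, "y": 0.0075, "z": 0, "rx": 0, "ry": 0, "rz": 73.5, "hand": 0.3},
  {"x": -0.089, "y": 0.0075, "z": 0, "rx": 0, "ry": 0, "rz": 84, "hand": 0.3},
])

```text
clock: 8.62
tool_pos: [0.6822, -0.0598, 0.233]
tool_rot: [0.7, 0.714, 0.001, 0.001]
ft_force: [-0.1, 0.1, 0.2]
gripper_width: 0.064
```

```bash
python3 - <<'E'
from h import *
R=toolR(CY); rel(R,CH+.0886*cx+.0075*cy+.111*cz)
E
```

```text
mm [ -0.4   1.8 122. ] deg [ 0.2 -0.   5.7] | tcp [ 0.6822 -0.0598  0.233 ] clk 8.62 F [-0.1  0.1  0.2] w 0.064
```

Call:
carry_out([
  {"x": 0, "y": 0.002, "z": 0.04, "rx": 0, "ry": 0, "rz": 5.7, "hand": 0.3},
  {"x": 0, "y": 0.002, "z": 0.075, "rx": 0, "ry": 0, "rz": 5.7, "hand": 0.3},
  {"x": 0, "y": 0.002, "z": 0.105, "rx": 0, "ry": 0, "rz": 5.7, "hand": 0.3},
  {"x": 0, "y": 0.002, "z": 0.12, "rx": 0, "ry": 0, "rz": 5.7, "hand": 0.3},
  {"x": 0, "y": 0.002, "z": 0.122, "rx": 0, "ry": 0, "rz": 5.7, "hand": 0.3},
  {"x": 0, "y": 0.002, "z": 0.122, "rx": 0, "ry": 0, "rz": 5.7, "hand": 0.3},
])

```text
clock: 9.38
tool_pos: [0.6851, -0.0597, 0.1121]
tool_rot: [0.735, 0.678, 0.002, 0.002]
ft_force: [-0.3, -0.0, 0.1]
gripper_width: 0.0639
```

```bash
python3 - <<'E'
from h import *
R=toolR(CY); rel(R,CH+.0886*cx+.0075*cy+.111*cz)
s=viewer.snapshot("scene"); d=viewer.snapshot("side")
crop(s,200,140,140,130,4,"g_s.png");crop(d,190,110,180,150,4,"g_d.png")
E
```

```text
mm [-0.4 -0.7  1.1] deg [ 0.3 -0.  -0. ] | tcp [ 0.6851 -0.0597  0.1121] clk 9.38 F [-0.3 -0.   0.1] w 0.0639
```

View pics/g_s.png

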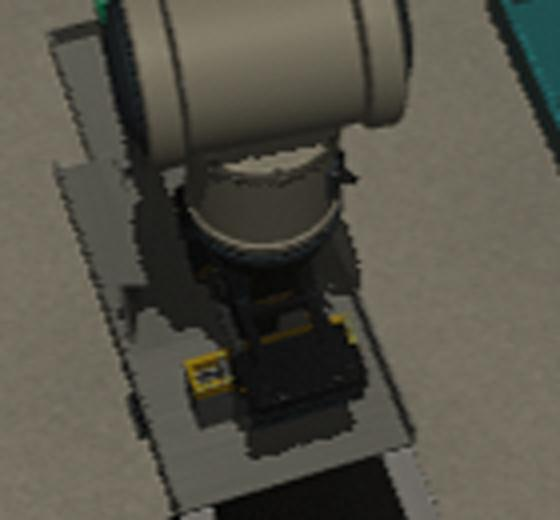

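View pics/g_d.png

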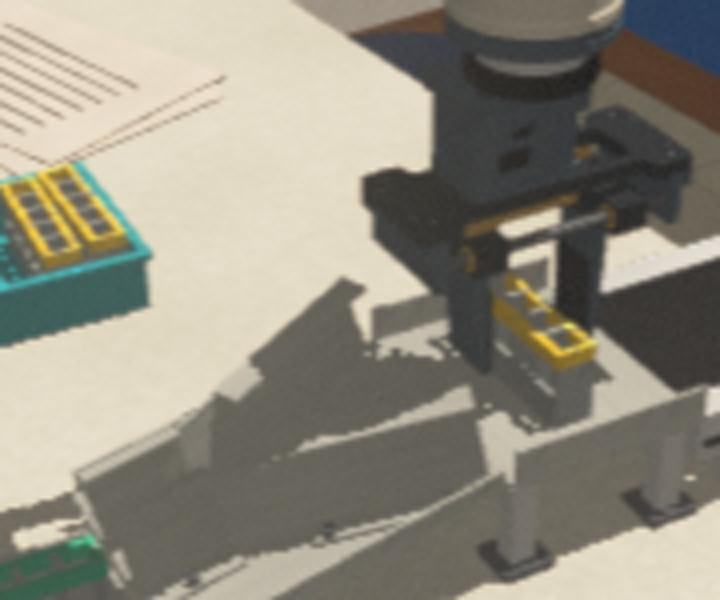

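Fingers straddle the rack (side crop, left finger at (470,310), right at (580,270)). Closing, then a small lift.

Call:
carry_out([
  {"x": 0, "y": -0.0005, "z": 0.001, "rx": 0, "ry": 0, "rz": 0, "hand": 0.6},
  {"x": 0, "y": -0.0005, "z": 0.001, "rx": 0, "ry": 0, "rz": 0, "hand": 0.85},
  {"x": 0, "y": -0.0005, "z": 0.001, "rx": 0, "ry": 0, "rz": 0, "hand": 1},
  {"x": 0, "y": -0.0005, "z": 0.001, "rx": 0, "ry": 0, "rz": 0, "hand": 1},
  {"x": 0, "y": -0.0005, "z": 0.001, "rx": 0, "ry": 0, "rz": 0, "hand": 1},
  {"x": 0, "y": -0.0005, "z": -0.01, "rx": 0, "ry": 0, "rz": 0, "hand": 1},
  {"x": 0, "y": -0.0005, "z": -0.04, "rx": 0, "ry": 0, "rz": 0, "hand": 1},
  {"x": 0, "y": -0.0005, "z": -0.08, "rx": 0, "ry": 0, "rz": 0, "hand": 1},
])

```text
clock: 10.48
tool_pos: [0.6839, -0.0597, 0.1931]
tool_rot: [0.735, 0.678, 0.002, 0.001]
ft_force: [0.5, -0.4, -0.9]
gripper_width: 0.0258
```

```bash
cat >> h.py <<'E'
BN=np.array([.4915,.3235,0]);BY=-.122
bx,by=frame(BN,BY)
E
python3 - <<'E'
from h import *
st=robot.sense();print(st["tool_pos"],st["gripper_width"],st["ft_force"])
s=viewer.snapshot("scene"); d=viewer.snapshot("side")
crop(s,200,140,140,130,4,"g_s.png");crop(d,190,90,180,150,4,"g_d.png")
# bins rectified at rim height & at rack-top height
cv2.imwrite("pics/b.png",np.hstack([rectT(S,BN+.046*cz,bx,by,-.12,.12,-.09,.09,2.2) for S in(s,d)]))
cv2.imwrite("pics/b2.png",np.hstack([rectT(S,BN+.056*cz,bx,by,-.12,.12,-.09,.09,2.2) for S in(s,d)]))
E
```

```text
[ 0.68386289 -0.05967805  0.19310596] 0.025778275540891765 [ 0.45515879 -0.36040111 -0.8646771 ]
```

View pics/g_d.png

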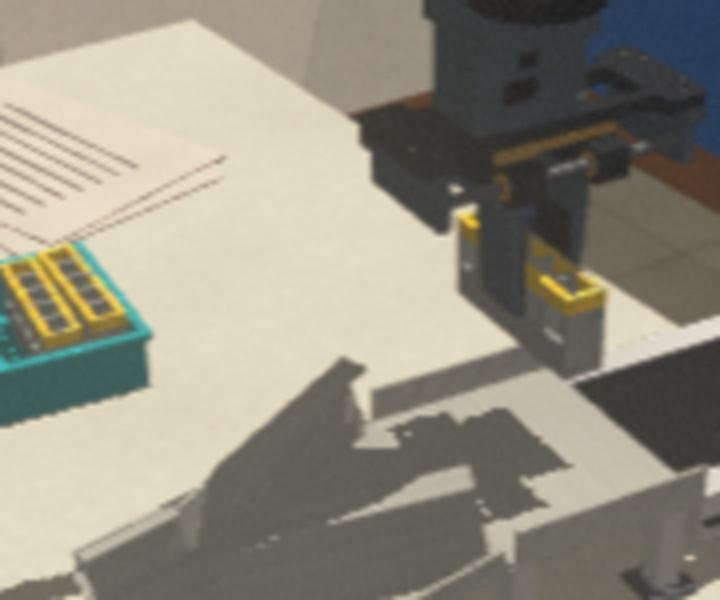

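View pics/b.png

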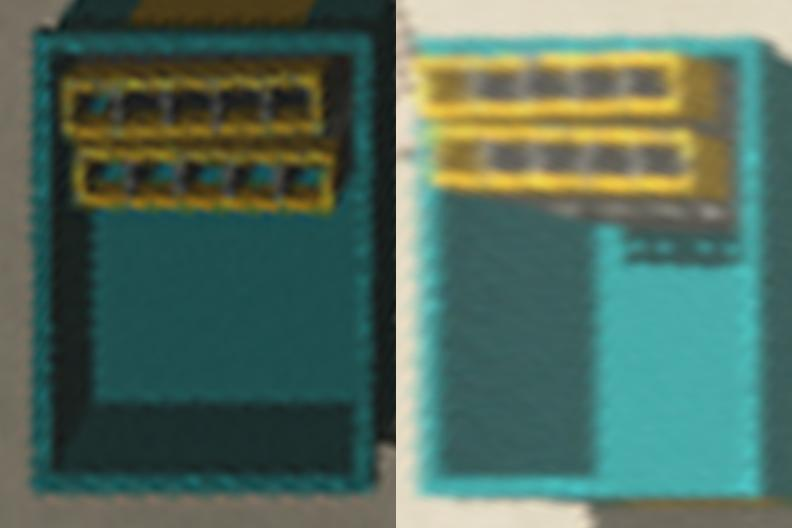

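View pics/b2.png

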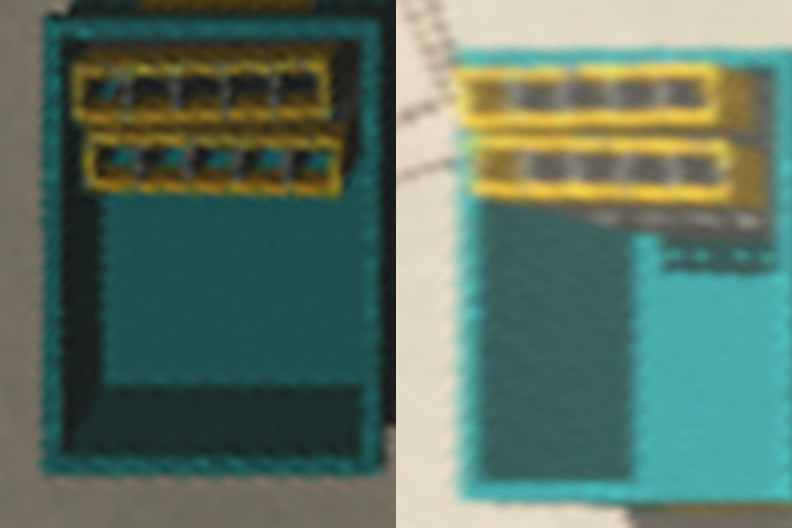

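The rack is gripped (width 25.8 mm) and hangs level. In the bin views, the standing racks sit square at bin x about 45 and 77 mm and y about -3 mm. Target is bin x = -10 mm, y = -3 mm.

```bash
python3 - <<'E'
from h import *
R=toolR(BY); rel(R,BN-.010*bx-.003*by+.15*cz)
E
```

```text
mm [ 364.  -236.1   44.5] deg [ 0.8 -0.   2.4] | tcp [ 0.6865 -0.0601  0.1977] clk 10.57 F [ 1.   0.1 -0.4] w 0.0262
```

Call:
carry_out([
  {"x": 0.03, "y": -0.02, "z": -0.01, "rx": 0, "ry": 0, "rz": 0, "hand": 1},
  {"x": 0.08, "y": -0.05, "z": -0.01, "rx": 0, "ry": 0, "rz": 0.5, "hand": 1},
  {"x": 0.13, "y": -0.085, "z": -0.01, "rx": 0, "ry": 0, "rz": 1, "hand": 1},
  {"x": 0.18, "y": -0.12, "z": -0.005, "rx": 0.4, "ry": 0, "rz": 1.5, "hand": 1},
  {"x": 0.23, "y": -0.15, "z": 0, "rx": 0.8, "ry": 0, "rz": 2.4, "hand": 1},
  {"x": 0.28, "y": -0.18, "z": 0.01, "rx": 0.8, "ry": 0, "rz": 2.4, "hand": 1},
  {"x": 0.325, "y": -0.21, "z": 0.01, "rx": 0.8, "ry": 0, "rz": 2.4, "hand": 1},
  {"x": 0.364, "y": -0.236, "z": 0.02, "rx": 0.8, "ry": 0, "rz": 2.4, "hand": 1},
])

```text
clock: 11.58
tool_pos: [0.4801, 0.3236, 0.1751]
tool_rot: [0.749, 0.663, 0.0, -0.0]
ft_force: [1.2, 0.6, -1.2]
gripper_width: 0.026
```

Call:
carry_out([
  {"x": 0, "y": 0, "z": 0, "rx": 0, "ry": 0, "rz": 0, "hand": 1},
])

```text
clock: 11.7
tool_pos: [0.478, 0.3257, 0.1745]
tool_rot: [0.748, 0.664, -0.0, -0.001]
ft_force: [1.6, -0.6, -1.3]
gripper_width: 0.0259
```

```bash
python3 - <<'E'
from h import *
R=toolR(BY); T=BN-.010*bx-.003*by;rel(R,T+.10*cz)
st=robot.sense();s=viewer.snapshot("scene"); d=viewer.snapshot("side")
zt=st["tool_pos"][2]+.011;print(zt,st["joints"].round(2))
cv2.imwrite("pics/b.png",np.hstack([rectT(S,BN+zt*cz,bx,by,-.12,.12,-.09,.09,2.2) for S in(s,d)]))
crop(d,90,60,200,150,4,"g_d.png")
E
```

```text
mm [-3.6  3.7 74.5] deg [-0.1 -0.   0.2] | tcp [0.478  0.3257 0.1745] clk 11.7 F [ 1.6 -0.6 -1.3] w 0.0259
0.18549448161391477 [0.49 0.49 1.53 0.   1.12 0.61]
```

View pics/b.png

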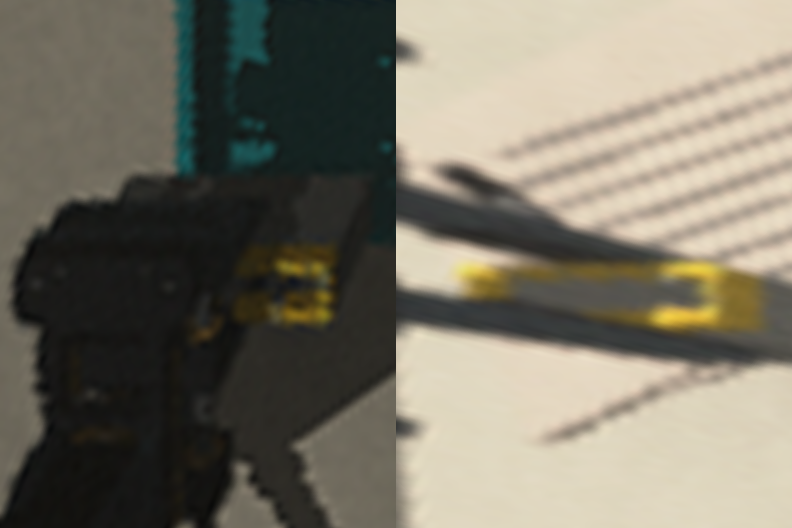

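View pics/g_d.png

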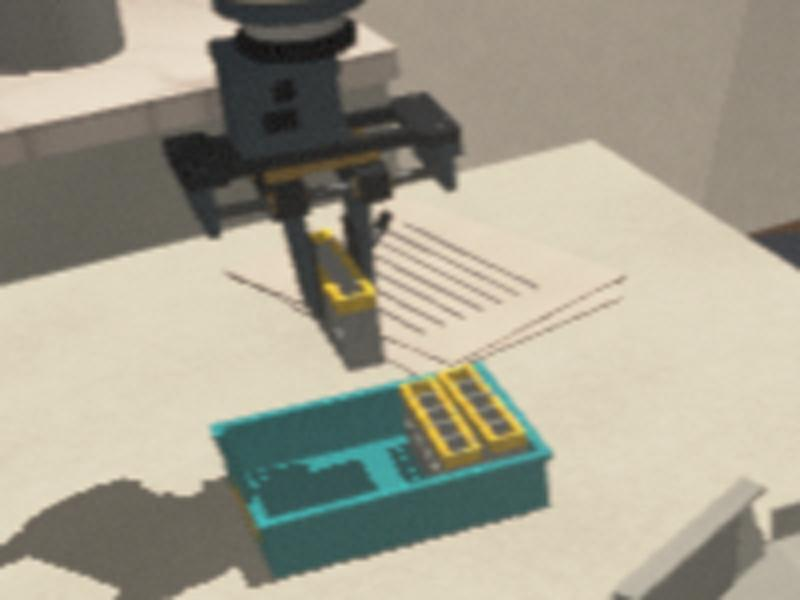

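Over the bin, the rack hangs straight and parallel to the standing ones; its side-view top spans (455..722, 262..328). Lowering.

Call:
carry_out([
  {"x": -0.002, "y": 0.0037, "z": 0.01, "rx": 0, "ry": 0, "rz": 0.2, "hand": 1},
  {"x": -0.002, "y": 0.0037, "z": 0.035, "rx": 0, "ry": 0, "rz": 0.2, "hand": 1},
  {"x": -0.002, "y": 0.0037, "z": 0.06, "rx": 0, "ry": 0, "rz": 0.2, "hand": 1},
  {"x": -0.002, "y": 0.0037, "z": 0.085, "rx": 0, "ry": 0, "rz": 0.2, "hand": 1},
  {"x": -0.002, "y": 0.0037, "z": 0.105, "rx": 0, "ry": 0, "rz": 0.2, "hand": 1},
  {"x": -0.002, "y": 0.0037, "z": 0.115, "rx": 0, "ry": 0, "rz": 0.2, "hand": 1},
  {"x": -0.002, "y": 0.0037, "z": 0.122, "rx": 0, "ry": 0, "rz": 0.2, "hand": 1},
  {"x": -0.002, "y": 0.0037, "z": 0.125, "rx": 0, "ry": 0, "rz": 0.2, "hand": 1},
])

```text
clock: 12.8
tool_pos: [0.4837, 0.3213, 0.0501]
tool_rot: [0.75, 0.662, 0.001, -0.0]
ft_force: [-0.4, -0.6, 0.5]
gripper_width: 0.0259
```

```bash
python3 - <<'E'
from h import *
R=toolR(BY); T=BN-.010*bx-.001*by;rel(R,T+.045*cz)
s=viewer.snapshot("scene"); d=viewer.snapshot("side")
crop(d,110,110,160,120,5,"g_d.png");crop(s,300,90,120,110,5,"g_s.png")
E
```

```text
mm [ 2.1 -2.5  5.1] deg [ 0.  -0.1 -0.2] | tcp [0.4837 0.3213 0.0501] clk 12.8 F [-0.4 -0.6  0.5] w 0.0259
```

View pics/g_d.png

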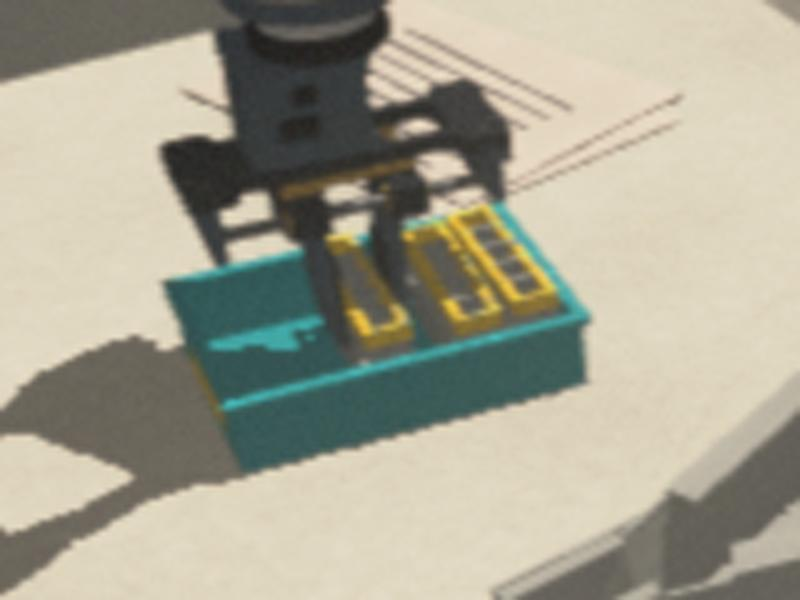

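View pics/g_s.png

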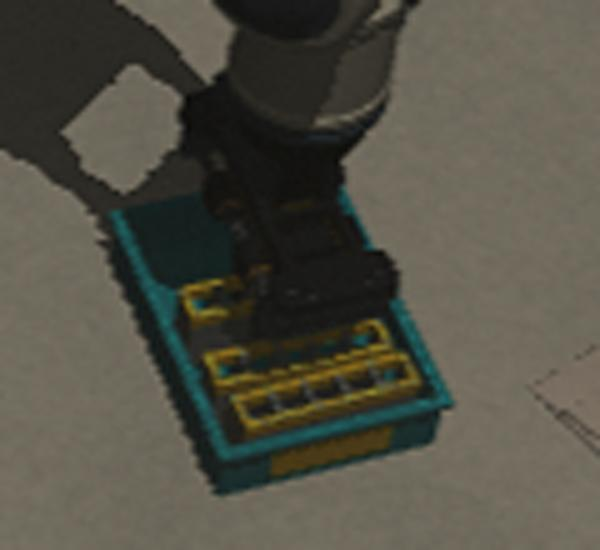

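The rack is inside the bin just above the floor, parallel to and clear of its neighbour, which is at side crop (450,280). Final lowering while watching the force.

Call:
carry_out([
  {"x": 0.001, "y": -0.002, "z": 0.002, "rx": 0, "ry": 0, "rz": 0, "hand": 1},
  {"x": 0.001, "y": -0.002, "z": 0.0035, "rx": 0, "ry": 0, "rz": 0, "hand": 1},
  {"x": 0.001, "y": -0.002, "z": 0.0045, "rx": 0, "ry": 0, "rz": 0, "hand": 1},
  {"x": 0.001, "y": -0.002, "z": 0.0045, "rx": 0, "ry": 0, "rz": 0, "hand": 1},
])

```text
clock: 13.4
tool_pos: [0.4817, 0.3227, 0.0458]
tool_rot: [0.75, 0.662, 0.001, -0.0]
ft_force: [0.5, 0.3, -0.3]
gripper_width: 0.0257
```

Call:
carry_out([
  {"x": 0, "y": 0, "z": 0.0007, "rx": 0, "ry": 0, "rz": 0, "hand": 1},
  {"x": 0, "y": 0, "z": 0.0014, "rx": 0, "ry": 0, "rz": 0, "hand": 1},
  {"x": 0, "y": 0, "z": 0.0014, "rx": 0, "ry": 0, "rz": 0, "hand": 1},
])

```text
clock: 13.78
tool_pos: [0.4818, 0.3228, 0.0452]
tool_rot: [0.75, 0.662, 0.001, -0.0]
ft_force: [-4.3, -3.0, 15.8]
gripper_width: 0.0258
```

Floor contact: 15.8 N upward, and z stopped at 45.2 mm. Opening gently to a limited width.

Call:
carry_out([
  {"x": 0, "y": 0, "z": 0, "rx": 0, "ry": 0, "rz": 0, "hand": 0.68},
  {"x": 0, "y": 0, "z": 0, "rx": 0, "ry": 0, "rz": 0, "hand": 0.6},
  {"x": 0, "y": 0, "z": 0, "rx": 0, "ry": 0, "rz": 0, "hand": 0.6},
  {"x": 0, "y": 0, "z": 0, "rx": 0, "ry": 0, "rz": 0, "hand": 0.6},
])

```text
clock: 14.28
tool_pos: [0.4818, 0.3227, 0.0451]
tool_rot: [0.75, 0.662, 0.001, -0.0]
ft_force: [0.2, -0.3, 0.1]
gripper_width: 0.0367
```

```bash
python3 - <<'E'
from h import *
print(robot.sense()["gripper_width"])
d=viewer.snapshot("side");s=viewer.snapshot("scene")
crop(d,110,110,160,120,5,"g_d.png");crop(s,300,90,120,110,5,"g_s.png")
E
```

```text
0.03672050203956304
```

View pics/g_d.png

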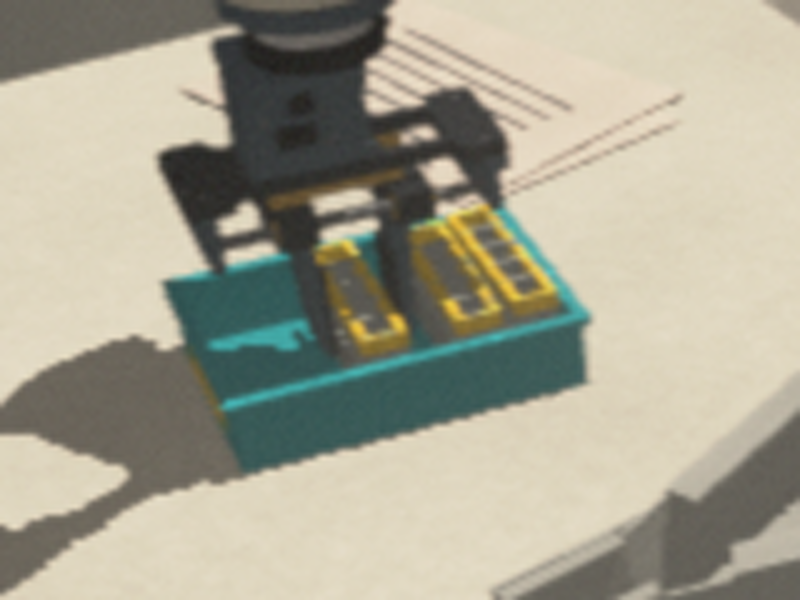

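The rack stands at (365,290) with the fingers free on both sides. Rising straight up.

Call:
carry_out([
  {"x": 0, "y": 0, "z": -0.01, "rx": 0, "ry": 0, "rz": 0, "hand": 0.6},
  {"x": 0, "y": 0, "z": -0.03, "rx": 0, "ry": 0, "rz": 0, "hand": 0.6},
  {"x": 0, "y": 0, "z": -0.06, "rx": 0, "ry": 0, "rz": 0, "hand": 0.6},
  {"x": 0, "y": 0, "z": -0.1, "rx": 0, "ry": 0, "rz": 0, "hand": 0.6},
  {"x": 0.04, "y": -0.04, "z": -0.15, "rx": 0, "ry": 0, "rz": 0, "hand": 0.6},
  {"x": 0.1, "y": -0.06, "z": -0.18, "rx": 0, "ry": 0, "rz": 0, "hand": 0.6},
  {"x": 0.15, "y": -0.06, "z": -0.2, "rx": 0, "ry": 0, "rz": 0, "hand": 0.6},
  {"x": 0.15, "y": -0.06, "z": -0.2, "rx": 0, "ry": 0, "rz": 0, "hand": 0.6},
])

```text
clock: 15.38
tool_pos: [0.4405, 0.4824, 0.2479]
tool_rot: [0.749, 0.663, 0.003, -0.0]
ft_force: [-0.3, 0.6, -0.4]
gripper_width: 0.0367
```

```bash
python3 - <<'E'
from h import *
d=viewer.snapshot("side");s=viewer.snapshot("scene")
cv2.imwrite("pics/f.png",np.hstack([rectT(S,BN+.056*cz,bx,by,-.12,.12,-.09,.09,2.2) for S in(s,d)]))
cv2.imwrite("pics/f_s.png",s["color"])
E
```

```text
(no output)
```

View pics/f.png

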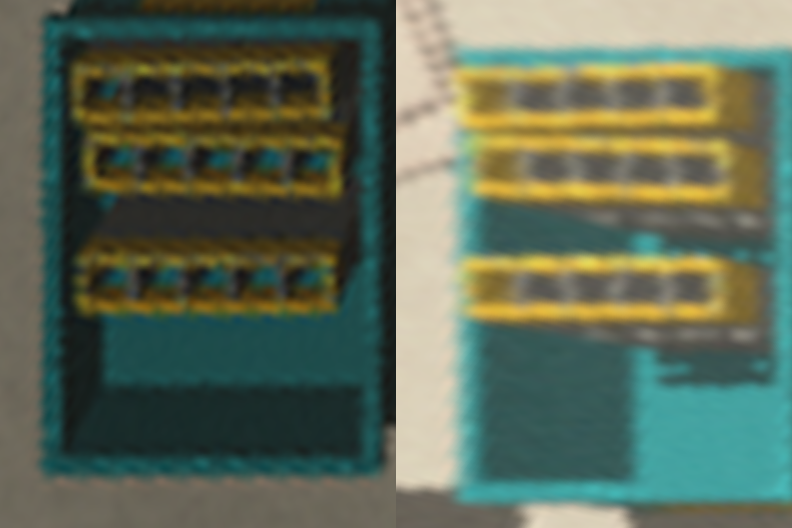

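View pics/f_s.png

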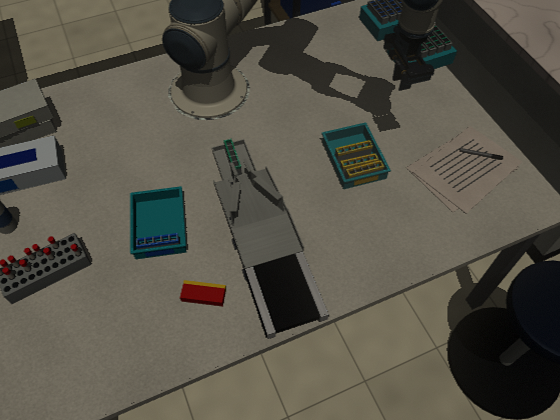

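The rack stands at (207,280) / (592,288), parallel to the yellow racks and level with them end to end. The other racks' pixels have not changed. Handing in.

```bash
python3 -c "
from plant import robot
print(robot.job_done(), robot.sense()['clock'])"
```

```text
the job is handed in; nothing more can be done
the job is handed in; nothing more can be done
```

The yellow-marked rack is out of the chute and standing upright in the yellow bin, and I handed the job in at about 15.5 s of the 56 s allowed.

- **Pushing:** I pushed it up with the fingertips kept low and leading, straightening it on the way. It stayed upright and ended on the landing at chute x ≈ 88 mm.
- **Placing:** I lifted it straight out and lowered it until it met the bin floor, with 15.8 N upward on the wrist. I then opened the jaws only partly, to 37 mm, and rose clear.
- **Last check:** In both camera views the rack stands at about bin x = -9 mm, parallel to the two yellow racks and in line with them end to end to within about 3 mm. The pixel positions of those two racks had not changed. The blue rack, the green-edged rack and the red block look untouched in the overview, and the robot touches nothing.

**What went wrong or disagreed:**
- While going in, a finger pressed sideways on the right lip at about 16 N. I narrowed the jaws and the force went away.
- One move call was refused because its rows were incomplete; nothing moved.
- The two cameras differed by 3–7 mm across the bin and up to about 3 mm along it, so I used the average.

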